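# Reverse the wash-day row from the white rack into the aluminium tray

## Robot

A 6-joint arm with a two-finger parallel gripper is mounted at the origin on the work surface. World frame = base frame: x ahead of the robot, y to its left, z up, the work surface at z = 0. Lengths are in m, angles in rad, forces in N, time in s.
With the tool pointing down it reaches from about 0.4 to 0.925 m from the base axis. Payload 3.4 kg.
Tool frame: the origin (TCP) lies midway between the tips of the shut fingers; the grasp point (between the pads) lies 19 mm behind it; z points along the fingers, y is the line along which they close (so a half turn about z gives the same grasp; the last joint's range is limited). The gripper opens to 85 mm and grips with 20 to 120 N. Pads are 22 mm wide; open, the fingers measure 114 mm over their backs; the gripper's body (76 mm by 85 mm) begins 54 mm behind the grasp point. The pads swing forward as they close: fully open they stand 13 mm farther back than shut.
Start: joints at [1.117, 0.307, 1.506, -0, 1.328, -0.073], TCP at [0.213, 0.534, 0.231] pointing down, gripper open.
Joint ranges: [-3.12, 3.12], [-1.05, 2.28], [0.14, 2.33], [-1.42, 4.57], [0.1, 2.73], [-2.68, 2.68]. Speed limits (rad/s): [2.57, 2.57, 3.14, 3.14, 3.14, 3.14].

## Interface

Orientations are given as a rotation vector (axis times angle).
In Python, from plant import * gives the robot as it stands. The module is installed in compiled form; this text tells all that it offers.
- The arm moves only by the tool arm_command, never from a script. Its argument "rows" is a list of rows, each an object with "fingers": the closure, from -1 (fully open) to 1 (shut); "dp": the shift along the world's x, y, z scaled (see below), a list of three; "spin": the turn about the world's z scaled (see below). In form: [{"fingers": fingers, "dp": [dx, dy, dz], "spin": spin}, ...]. A call has 1 to 12 rows; each row shifts and turns the commanded pose from where the row before left it; what a row does not reach is not made up. The controller multiplies each number of a shift by 40 mm and each number of a turn by 10 degrees. A row lasts 1/8 s, in which the tool goes at most 62.5 mm and 10.7 degrees, less where a joint would pass 70% of its speed; a pose out of reach is approached as far as the arm can. A call with a number of a shift or a turn outside -1 to 1 is refused whole. A call with a gripper value outside its range is refused whole. The fingers move at their own pace and stop on an object; the grip force is fixed at half the most. Time passes only in rows, so rows that do not move let the fingers close. It gives the time, the measured TCP pose, the force, the opening and the grip force at its end, in the units of the state.
- get_obs(): the state, without advancing time (a new reading comes with each control period).
- snapshot(name): name is "side" or "top" or "wrist"; returns (picture, depth): 420x560x3 uint8, red, green, blue; 420x560 float32, m along the optical axis (not along the pixel's ray), 0 where there is no reading.
- camera_model(name): a dict with "camera_matrix" (3x3 intrinsics, pixels), "position" and "attitude" of the camera in the world. Camera axes: x right, y up, looking along -z (the intrinsics and any distortion apply to the point x, -y, -z); pixel columns grow to the right and rows downward; lengths in m; the calibration is good to about 2 mm. A picture is of the moment at which its call begins: read the wrist's pose just before it. camera_model takes no time and is no camera call; for the wrist camera it gives the pose at the moment of the call.
- sign_off(): hands the job in; it is judged then, once.
Trained networks look in the newest picture that a camera, given by its name, has taken for a name from the list of things; names that differ only in an ending like _2 or _b are one class to them, and where a whole thing is asked for, a point or a joint stands for the part that bears it (a point fixed in the world has none). Each returns a list of dicts, best first, with "confidence" (0 to 1); they miss things now and then, are a little off and sometimes report something else, mostly with a low value. They report only what shows in the picture. A call takes as long as a camera call. They do not tell look-alikes from the thing itself.
- masks_of(camera, target): "pixels" (420x560 bool, what is visible of it) and "rect" ([left, top, right, bottom] in pixels, round what is visible of it).
The state is a dict: "clock": time; "qpos": joint angles; "qd": joint speeds; "tau": joint torques, N m; "ee_pos": TCP position; "tcp_rot": TCP orientation; "ft_force": force on the tool from outside, world axes, zero at the start; "moment": the same for the moment, N m; "width": finger opening in m; "gripper_force": force on a finger pad.
Only numpy, scipy, OpenCV 4.12 (cv2) and the standard library are available. Lean on these libraries where they do the work, as an engineer would, in place of code of your own. Each camera call takes 0.05 s, during which the arm holds its last target. There are 200 camera calls.

## Task

The aluminium tray is going to be turned round to serve the other side of the lavadero, so move the four washing things from the white rack into it in reverse order: the leftmost in the rack goes into the rightmost pocket, and so on, until the rightmost goes into the leftmost pocket. Lower each one upright onto the floor of its pocket before letting go, so that nothing is dropped, and tip none of them over on the way.

Things in the scene. Friction and masses are not known exactly. Their poses are not given: they have to be found in the camera images.
- canister: grey plastic canister with a dark screw top, loose, 0.2 to 0.45 kg. Round: body 56 mm across from the foot to 74 mm up, then a narrower dark cap 44 mm across up to 95 mm. Origin at the centre of its underside, z up; grip the body about 55 mm above the underside.
- jar: squat white plastic jar with a red lid, loose, 0.2 to 0.5 kg. Round, 60 mm across, 83 mm tall with the lid (lid from 68 mm, 59 mm across). Origin at the centre of its underside, z up; grip about 55 mm above the underside.
- bottle: amber glass bottle with a black cap, loose, 0.2 to 0.45 kg. Round: body 52 mm across from the foot to 70 mm up, shoulder to 81 mm, cap 32 mm across up to 99 mm. Origin at the centre of its underside, z up; grip the body about 55 mm above the underside.
- brush: round wooden scrub brush standing on its stiff straw-coloured bristles, loose, 0.1 to 0.25 kg. Bristles 54 mm across up to 24 mm, wooden disc 60 mm across from 24 to 42 mm, neck, then an upright round wooden knob 40 mm across from 50 to 86 mm. Origin at the centre of the underside of the bristles, z up; grip the knob about 70 mm above the underside.
- old_rack: fixed white plastic rack, 84 x 324 mm, on the left or the right: four bays in a row along its y, centres at y = -120, -40, 40, 120 mm, x = 0. Bays 76 x 76 mm inside, walls and dividers 4 mm thick, 30 mm high (side rims 33 mm). Things stand on pads, 8 mm above the work surface. Origin: centre of its underside; x points away from the robot, y to the robot's left, both within 0.22 rad.
- tray: fixed bare aluminium tray, 84 x 324 mm, empty, on the other side: four pockets in a row along its y, centres at y = -120, -40, 40, 120 mm, x = 0. Pockets 76 x 76 mm inside, walls and dividers 4 mm thick, 25 mm high (side rims 28 mm); floor 4 mm above the work surface. Origin: centre of its underside; x points away from the robot, y to the robot's left, both within 0.22 rad.
- canister_pad: fixed square plastic pad, 74 x 74 x 4 mm, blue, lying in one bay of old_rack; the canister always starts on it. Origin at the centre of its underside, axes parallel to old_rack's. It stays in place and keeps the memory of where the canister stood.
- jar_pad: fixed square plastic pad, 74 x 74 x 4 mm, red, lying in one bay of old_rack; the jar always starts on it. Origin at the centre of its underside, axes parallel to old_rack's. It stays in place and keeps the memory of where the jar stood.
- bottle_pad: fixed square plastic pad, 74 x 74 x 4 mm, yellow, lying in one bay of old_rack; the bottle always starts on it. Origin at the centre of its underside, axes parallel to old_rack's. It stays in place and keeps the memory of where the bottle stood.
- brush_pad: fixed square plastic pad, 74 x 74 x 4 mm, green, lying in one bay of old_rack; the brush always starts on it. Origin at the centre of its underside, axes parallel to old_rack's. It stays in place and keeps the memory of where the brush stood.
There are look-alikes about, which are no part of the job. What is shaped like the brush but turquoise or yellow is not meant.

How it is judged:
At the end, for the whole second after the job is handed in: Each thing stands upright (0.1 rad) on the tray floor (underside under 10 mm above the tray's), within 17 mm along each tray axis of the centre of the pocket mirroring its starting bay (bay at y in old_rack, pocket at -y in the tray); all released and at rest (x of canister in the frame of tray between -0.017 and 0.017 m and z of each of canister, jar, bottle, brush in the frame of tray below 0.01 m and angle between each of canister, jar, bottle, brush's own z axis and vertical below 0.1 rad and linear speed of each of canister, jar, bottle, brush below 0.02 m/s and angular speed of each of canister, jar, bottle, brush below 0.2 rad/s and contact force between each of canister, jar, bottle, brush and the fingers below 0.05 N and ((y of canister_pad in the frame of old_rack between -0.14 and -0.1 m and y of canister in the frame of tray between 0.103 and 0.137 m) or (y of canister_pad in the frame of old_rack between -0.06 and -0.02 m and y of canister in the frame of tray between 0.023 and 0.057 m) or (y of canister_pad in the frame of old_rack between 0.02 and 0.06 m and y of canister in the frame of tray between -0.057 and -0.023 m) or (y of canister_pad in the frame of old_rack between 0.1 and 0.14 m and y of canister in the frame of tray between -0.137 and -0.103 m)) and x of jar in the frame of tray between -0.017 and 0.017 m and ((y of jar_pad in the frame of old_rack between -0.14 and -0.1 m and y of jar in the frame of tray between 0.103 and 0.137 m) or (y of jar_pad in the frame of old_rack between -0.06 and -0.02 m and y of jar in the frame of tray between 0.023 and 0.057 m) or (y of jar_pad in the frame of old_rack between 0.02 and 0.06 m and y of jar in the frame of tray between -0.057 and -0.023 m) or (y of jar_pad in the frame of old_rack between 0.1 and 0.14 m and y of jar in the frame of tray between -0.137 and -0.103 m)) and x of bottle in the frame of tray between -0.017 and 0.017 m and ((y of bottle_pad in the frame of old_rack between -0.14 and -0.1 m and y of bottle in the frame of tray between 0.103 and 0.137 m) or (y of bottle_pad in the frame of old_rack between -0.06 and -0.02 m and y of bottle in the frame of tray between 0.023 and 0.057 m) or (y of bottle_pad in the frame of old_rack between 0.02 and 0.06 m and y of bottle in the frame of tray between -0.057 and -0.023 m) or (y of bottle_pad in the frame of old_rack between 0.1 and 0.14 m and y of bottle in the frame of tray between -0.137 and -0.103 m)) and x of brush in the frame of tray between -0.017 and 0.017 m and ((y of brush_pad in the frame of old_rack between -0.14 and -0.1 m and y of brush in the frame of tray between 0.103 and 0.137 m) or (y of brush_pad in the frame of old_rack between -0.06 and -0.02 m and y of brush in the frame of tray between 0.023 and 0.057 m) or (y of brush_pad in the frame of old_rack between 0.02 and 0.06 m and y of brush in the frame of tray between -0.057 and -0.023 m) or (y of brush_pad in the frame of old_rack between 0.1 and 0.14 m and y of brush in the frame of tray between -0.137 and -0.103 m))); the robot touches nothing.
It fails at once if one of the four things is tipped over (more than 0.6 rad) (angle between any of canister, jar, bottle, brush's own z axis and vertical above 0.6 rad).
It fails at once if one of the four things is dropped: it moves faster than 0.4 m/s, untouched by the fingers, with its underside over 35 mm above the work surface ((height (world z) of canister above 0.035 m and contact force between canister and the fingers below 0.01 N and linear speed of canister above 0.4 m/s) or (height (world z) of jar above 0.035 m and contact force between jar and the fingers below 0.01 N and linear speed of jar above 0.4 m/s) or (height (world z) of bottle above 0.035 m and contact force between bottle and the fingers below 0.01 N and linear speed of bottle above 0.4 m/s) or (height (world z) of brush above 0.035 m and contact force between brush and the fingers below 0.01 N and linear speed of brush above 0.4 m/s)).
It also fails if it takes over 120 s, if anything falls off the work surface, if the arm or the gripper's body presses on something with over 40 N, if the wrist force passes 120 N, or if a joint passes its speed limit or range.

## Working session

There is one attempt and no reset: what is moved stays moved. The work goes in short steps, Python scripts to look and compute and a tool call to move; the robot and the scene stay as the last step left them, time stands still between calls to the robot, and variables do not carry over. Pictures are saved under pics/ and viewed, at most 14 in all, crops included, and the job is handed in when it is done.

Besides the shell and the picture viewer there is one more tool, called by a JSON object that holds its "method" and its "body". arm_command: Moves the arm, as the interface text tells. Its arguments: {"type":"object","properties":{"rows":{"type":"array"}},"required":["rows"]}

```bash
mkdir -p pics
cat > h.py <<'E'
from plant import *
import numpy as np, cv2
from scipy.spatial.transform import Rotation as R
def cloud(n):
    o=get_obs(); m=camera_model(n); p,d=snapshot(n)
    K=np.array(m["camera_matrix"]); a=np.array(m["attitude"])
    Rm=R.from_rotvec(a).as_matrix() if a.size==3 else (a if a.size==9 else R.from_quat(a).as_matrix())
    v,u=np.mgrid[0:420,0:560]
    c=np.stack([(u-K[0,2])/K[0,0]*d,-(v-K[1,2])/K[1,1]*d,-d],-1)
    w=c@Rm.T+np.array(m["position"]); w[d<=0]=np.nan
    return p,w
def save(n,p): cv2.imwrite("pics/"+n,cv2.cvtColor(p,cv2.COLOR_RGB2BGR))
E
python3 - <<'E'
from h import *
print(get_obs()); print(camera_model("top"),camera_model("side"))
for n in("top","side"):
    p,w=cloud(n); save(n+"1.png",p); np.save(n+"1.npy",w)
    if n=="top":
        for t in("canister","jar","bottle","brush","old_rack","tray"):
            for r in masks_of(n,t)[:3]:
                q=w[r["pixels"]]; q=q[~np.isnan(q[:,0])]
                print(t,round(r["confidence"],2),np.round(r["rect"]),np.round(np.median(q,0),3),np.round(np.percentile(q,98,axis=0),3),np.round(np.percentile(q,2,axis=0),3))
E
```

```text
{'clock': 0.0, 'qpos': array([ 1.11748165e+00,  3.07580094e-01,  1.50769989e+00, -1.40606708e-05,
        1.32839964e+00, -7.35380457e-02]), 'qd': array([ 0.00146146, -0.00076638,  0.00118382, -0.0008876 ,  0.00121099,
       -0.00075102]), 'tau': array([-2.86058339e-04, -4.57546663e+01, -2.51911157e+01, -4.23665015e-04,
        1.33776528e-02, -2.33560729e-05]), 'ee_pos': array([0.21289441, 0.53336739, 0.23036699]), 'tcp_rot': array([-0.59286755, -3.08460225,  0.00317017]), 'ft_force': array([ 0.12249489, -0.00905287, -0.04580298]), 'moment': array([-0.04727051,  0.00381682, -0.00664004]), 'gripper_force': 0.0, 'width': 0.08558247214995891}
{'camera_matrix': array([[500.39223753,   0.        , 275.10995043],
       [  0.        , 500.39223753, 207.78070967],
       [  0.        ,   0.        ,   1.        ]]), 'position': array([ 0.32640842, -0.01926177,  1.24985953]), 'attitude': array([ 0.10873513, -0.08961553, -1.56717858])} {'camera_matrix': array([[517.23929688,   0.        , 277.9614219 ],
       [  0.        , 517.23929688, 209.91313068],
       [  0.        ,   0.        ,  
[... 375 characters left out ...]
] [0.601 0.187 0.111] [0.548 0.138 0.014]
brush 0.92 [135. 216. 163. 238.] [0.43  0.296 0.048] [0.46  0.323 0.089] [0.406 0.277 0.002]
brush 0.68 [160. 160. 187. 185.] [0.559 0.241 0.055] [0.595 0.271 0.098] [0.538 0.221 0.01 ]
brush 0.59 [202. 221. 228. 247.] [0.417 0.14  0.052] [0.447 0.17  0.091] [0.392 0.117 0.002]
old_rack 0.69 [123. 152. 259. 200.] [0.547 0.206 0.028] [0.624 0.362 0.037] [0.51  0.044 0.003]
tray 0.9 [290. 187. 425. 237.] [ 0.477 -0.208  0.005] [ 0.527 -0.051  0.03 ] [ 0.423 -0.363 -0.001]
tray 0.46 [160. 160. 188. 186.] [0.559 0.241 0.063] [0.592 0.272 0.098] [0.538 0.221 0.017]
tray 0.19 [225. 154. 256. 184.] [0.562 0.095 0.008] [0.619 0.123 0.013] [0.548 0.047 0.002]
```

View pics/top1.png

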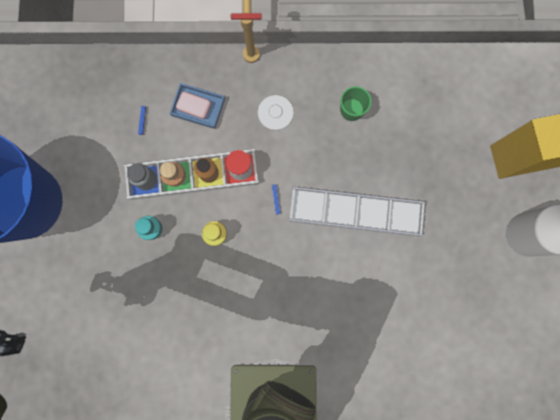

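View pics/side1.png

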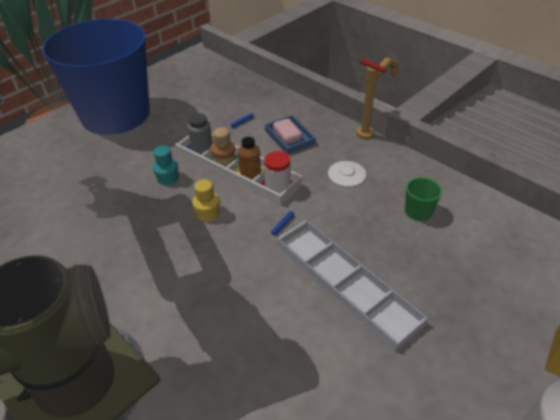

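Run:
```python
from h import *
p,w=cloud("top"); save("top_crop.png",cv2.resize(p[140:260,110:270],None,fx=5,fy=5)); np.save("top1.npy",w)
# footprints: rim heights via minAreaRect
for n,(x0,y0,x1,y1),(lo,hi) in(("rack",(118,145,265,206),(.027,.037)),("tray",(285,180,430,242),(.022,.033))):
    q=w[y0:y1,x0:x1].reshape(-1,3); q=q[(q[:,2]>lo)&(q[:,2]<hi)]
    r=cv2.minAreaRect(q[:,:2].astype(np.float32)); print(n,len(q),r,np.median(q[:,2]))
# tops
for n,(x0,y0,x1,y1),(zl,zh),rad in(("canister",(123,160,165,195),(.094,.112),.022),("jar",(222,148,260,184),(.083,.1),.0295),("bottle",(192,152,218,184),(.098,.115),.016),("brush",(157,156,189,190),(.086,.103),.02)):
    q=w[y0:y1,x0:x1].reshape(-1,3); q=q[(q[:,2]>zl)&(q[:,2]<zh)]
    c,r=cv2.minEnclosingCircle(q[:,:2].astype(np.float32)); print(n,len(q),np.round(c,4),round(r,4),rad,np.round(q.mean(0),4))
```

```text
rack 788 ((0.568175733089447, 0.2052089273929596), (0.08611777424812317, 0.3271291255950928), 7.002547740936279) 0.031468266068635176
tray 782 ((0.47530290484428406, -0.20536120235919952), (0.32684126496315, 0.08555374294519424), 83.38795471191406) 0.026592359645889685
canister 303 [0.5623 0.3002] 0.0451 0.022 [0.5562 0.3159 0.1021]
jar 481 [0.5847 0.0825] 0.0296 0.0295 [0.5837 0.0825 0.0909]
bottle 148 [0.5738 0.1636] 0.0161 0.016 [0.5728 0.163  0.1068]
brush 219 [0.5644 0.2481] 0.0203 0.02 [0.5643 0.2472 0.0935]
```

The top view shows the rack's row from left to right: canister (140,177), brush (172,174), bottle (205,169), jar (239,166). The empty tray is at (290–425, 187–237).

Things that could be taken for the brush are the turquoise one (148,228), the yellow one (213,233) and the wooden one (172,174). I choose the wooden one, standing in the rack on the green pad. The side view agrees: wooden at (222,145), turquoise at (166,165), yellow at (206,200).

Next I check the close crop and make the first move.

View pics/top_crop.png

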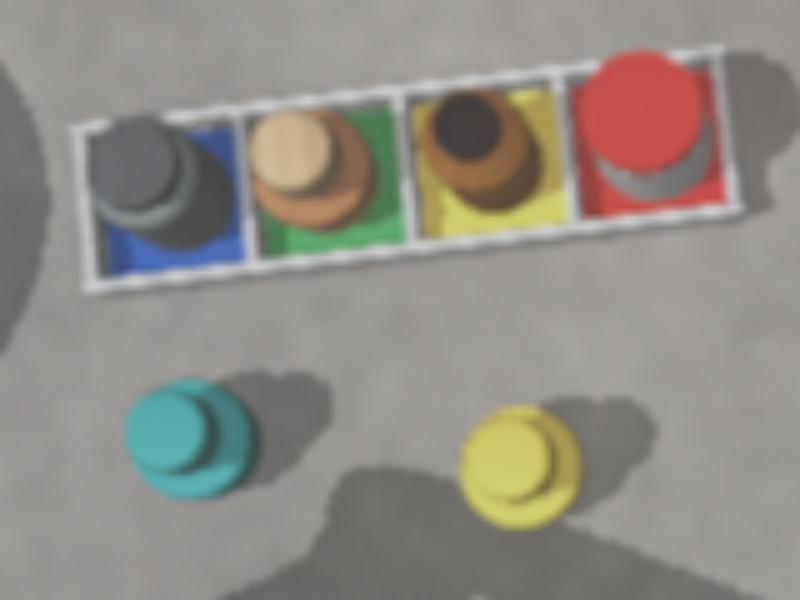

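{"method": "arm_command", "body": {"rows": [{"fingers": -1,"dp": [0.77,-0.94,0],"spin": -0.51},{"fingers": -1,"dp": [0.77,-0.94,0],"spin": -0.51},{"fingers": -1,"dp": [0.77,-0.94,0],"spin": -0.51},{"fingers": -1,"dp": [0.77,-0.94,0],"spin": -0.51},{"fingers": -1,"dp": [0.77,-0.94,0],"spin": -0.51},{"fingers": -1,"dp": [0.77,-0.94,0],"spin": -0.51},{"fingers": -1,"dp": [0.77,-0.94,0],"spin": -0.51},{"fingers": -1,"dp": [0.77,-0.94,0],"spin": -0.51},{"fingers": -1,"dp": [0.77,-0.94,0],"spin": -0.51},{"fingers": -1,"dp": [0.77,-0.94,0],"spin": -0.51},{"fingers": -1,"dp": [0.77,-0.94,0],"spin": -0.51},{"fingers": -1,"dp": [0.77,-0.94,0],"spin": -0.51}]}}

```text
clock: 1.95
ee_pos: [0.5838, 0.0815, 0.2315]
tcp_rot: [2.084, 2.35, 0.001]
ft_force: [0.1, 0.8, 0.5]
width: 0.0858
gripper_force: 0.0
```

The crop confirms the choice: canister on blue, wooden brush on green, bottle on yellow, jar on red. The two look-alikes stand outside the rack. I start with the jar.

{"method": "arm_command", "body": {"rows": [{"fingers": -1,"dp": [0,0,-0.97],"spin": 0},{"fingers": -1,"dp": [0.02,0.02,-0.97],"spin": 0},{"fingers": -1,"dp": [0,0,-0.97],"spin": 0},{"fingers": -1,"dp": [0,0,-0.97],"spin": 0},{"fingers": -1,"dp": [0,0,-0.6],"spin": 0},{"fingers": -1,"dp": [0,0,-0.35],"spin": 0},{"fingers": 0.9,"dp": [0,0,0],"spin": 0},{"fingers": 0.9,"dp": [0,0,0],"spin": 0},{"fingers": 0.9,"dp": [0,0,0],"spin": 0},{"fingers": 0.9,"dp": [0,0,0],"spin": 0},{"fingers": 0.9,"dp": [0,0,0],"spin": 0},{"fingers": 0.9,"dp": [0,0,0],"spin": 0}]}}

```text
clock: 3.45
ee_pos: [0.5842, 0.0837, 0.039]
tcp_rot: [2.08, 2.353, 0.002]
ft_force: [-1.0, -0.2, 5.9]
width: 0.0586
gripper_force: 65.0
```

Run:
```python
from h import *
p,w=cloud("wrist"); save("w1.png",p); o=get_obs(); print(o["ee_pos"],o["width"],o["gripper_force"],o["ft_force"])
p,w=cloud("side"); save("s2.png",cv2.resize(p[80:240,140:340],None,fx=4,fy=3.75));
```

```text
[0.58421305 0.08367686 0.03898831] 0.058547363179115915 65.0481384046725 [ 0.53563448 -0.69693588  5.58465308]
```

View pics/s2.png

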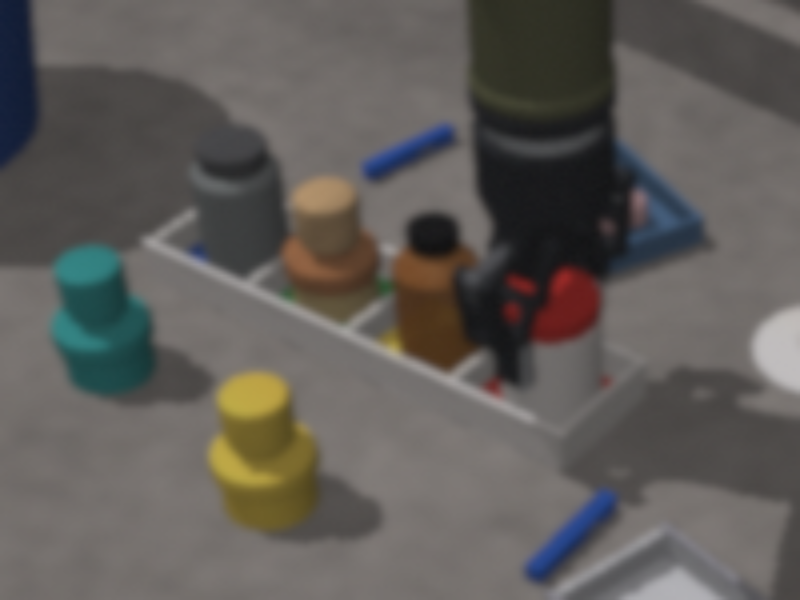

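The side crop shows the fingers holding the jar's body under the lid, at (540,320), clear of the bottle. I lift it and carry it to the +120 pocket.

{"method": "arm_command", "body": {"rows": [{"fingers": 0.9,"dp": [0,0,0.5],"spin": 0},{"fingers": 0.9,"dp": [0,0,0.8],"spin": 0},{"fingers": 0.9,"dp": [0,0,0.8],"spin": 0},{"fingers": 0.9,"dp": [0,0,0.4],"spin": 0},{"fingers": 0.9,"dp": [-0.3,-0.53,0],"spin": -0.2},{"fingers": 0.9,"dp": [-0.4,-0.71,0],"spin": -0.25},{"fingers": 0.9,"dp": [-0.4,-0.71,0],"spin": -0.25},{"fingers": 0.9,"dp": [-0.4,-0.71,0],"spin": -0.25},{"fingers": 0.9,"dp": [-0.4,-0.71,0],"spin": -0.25},{"fingers": 0.9,"dp": [-0.3,-0.53,0],"spin": -0.16},{"fingers": 0.9,"dp": [-0.18,-0.34,0],"spin": 0},{"fingers": 0.9,"dp": [0,0,0],"spin": 0}]}}

```text
clock: 5.05
ee_pos: [0.487, -0.0868, 0.1373]
tcp_rot: [-2.346, -2.087, 0.002]
ft_force: [-0.2, 0.7, -2.1]
width: 0.059
gripper_force: 65.1
```

Run:
```python
from h import *
o=get_obs(); print(o["ee_pos"],o["tcp_rot"],o["width"],o["gripper_force"],o["ft_force"])
p,w=cloud("top")
# canister refined: mask + top band only
q=w[160:195,123:165].reshape(-1,3)
c=np.array([.5535,.3243]); 
q=q[(q[:,2]>.096)&(q[:,2]<.112)&(q[:,1]>.285)]
print("can",cv2.minEnclosingCircle(q[:,:2].astype(np.float32)),q.mean(0),len(q))
q=w[140:200,210:330].reshape(-1,3); print("high pts near tray none")
for r in masks_of("top","jar")[:2]:
    q=w[r["pixels"]]; print(r["confidence"],r["rect"],np.nanmedian(q,0))
```

```text
[ 0.48702312 -0.08676911  0.13734882] [-2.34579651e+00 -2.08721710e+00  1.72859959e-03] 0.05899910560465315 65.083358376869 [-0.17804594  0.66130864 -2.11347991]
can ((0.5558571815490723, 0.32121795415878296), 0.022269822657108307) [0.55567464 0.32047693 0.10286056] 279
high pts near tray none
```

{"method": "arm_command", "body": {"rows": [{"fingers": 0.9,"dp": [0.05,0.01,-0.7],"spin": 0},{"fingers": 0.9,"dp": [0,0,-0.8],"spin": 0},{"fingers": 0.9,"dp": [0,0,-0.6],"spin": 0},{"fingers": 0.9,"dp": [0,0,-0.25],"spin": 0},{"fingers": 0.9,"dp": [0,0,-0.13],"spin": 0},{"fingers": 0.9,"dp": [0,0,-0.05],"spin": 0},{"fingers": 0.9,"dp": [0,0,0],"spin": 0}]}}

```text
clock: 6.02
ee_pos: [0.491, -0.0857, 0.0375]
tcp_rot: [2.344, 2.09, 0.001]
ft_force: [-0.9, -0.1, -3.1]
width: 0.0587
gripper_force: 65.1
```

{"method": "arm_command", "body": {"rows": [{"fingers": 0.9,"dp": [0,0,-0.06],"spin": 0},{"fingers": 0.9,"dp": [0,0,0],"spin": 0},{"fingers": 0.9,"dp": [0,0,0],"spin": 0}]}}

```text
clock: 6.4
ee_pos: [0.4911, -0.0858, 0.035]
tcp_rot: [2.344, 2.09, 0.001]
ft_force: [0.8, -0.1, 0.4]
width: 0.0588
gripper_force: 65.3
```

{"method": "arm_command", "body": {"rows": [{"fingers": -1,"dp": [0,0,0],"spin": 0},{"fingers": -1,"dp": [0,0,0],"spin": 0},{"fingers": -1,"dp": [0,0,0],"spin": 0},{"fingers": -1,"dp": [0,0,0],"spin": 0},{"fingers": -1,"dp": [0,0,0.4],"spin": 0},{"fingers": -1,"dp": [0,0,0.9],"spin": 0},{"fingers": -1,"dp": [0,0,0.95],"spin": 0},{"fingers": -1,"dp": [0,0,1],"spin": 0},{"fingers": -1,"dp": [0.26,0.78,0],"spin": 0.17},{"fingers": -1,"dp": [0.26,0.78,0],"spin": 0.17},{"fingers": -1,"dp": [0.26,0.78,0],"spin": 0.17},{"fingers": -1,"dp": [0.26,0.78,0],"spin": 0.17}]}}

```text
clock: 7.9
ee_pos: [0.5321, 0.0402, 0.1645]
tcp_rot: [-2.216, -2.227, 0.0]
ft_force: [-0.0, -0.5, 0.6]
width: 0.0853
gripper_force: 0.0
```

{"method": "arm_command", "body": {"rows": [{"fingers": -1,"dp": [0.26,0.78,0],"spin": 0.17},{"fingers": -1,"dp": [0.26,0.78,0],"spin": 0.17},{"fingers": -1,"dp": [0.26,0.78,0],"spin": 0.17},{"fingers": -1,"dp": [0.24,0.76,0],"spin": 0.17},{"fingers": -1,"dp": [0,0,0],"spin": 0}]}}

```text
clock: 8.52
ee_pos: [0.5733, 0.1652, 0.1642]
tcp_rot: [-2.078, -2.356, -0.001]
ft_force: [0.4, -0.8, 0.0]
width: 0.0853
gripper_force: 0.0
```

Run:
```python
from h import *
p,w=cloud("top")
q=w[180:245,280:430].reshape(-1,3); q=q[(q[:,2]>.077)&(q[:,2]<.1)]
c,r=cv2.minEnclosingCircle(q[:,:2].astype(np.float32)); print("jar",c,r,q.mean(0))
e=np.array(c)-[.4753,-.2054]; a=np.deg2rad(-6.6); print(e@[np.cos(a),np.sin(a)],e@[-np.sin(a),np.cos(a)])
```

```text
jar (0.49116072058677673, -0.08663231879472733) 0.029432833194732666 [ 0.49033827 -0.08648061  0.08717518]
0.0021047890253223177 0.11980356597183561
```

{"method": "arm_command", "body": {"rows": [{"fingers": -1,"dp": [0,-0.04,-0.8],"spin": 0},{"fingers": -1,"dp": [0,0,-0.9],"spin": 0},{"fingers": -1,"dp": [0,0,-0.8],"spin": 0},{"fingers": -1,"dp": [0,0,-0.4],"spin": 0},{"fingers": -1,"dp": [0,0,-0.2],"spin": 0},{"fingers": -1,"dp": [0,0,0],"spin": 0},{"fingers": 0.9,"dp": [0,0,0],"spin": 0},{"fingers": 0.9,"dp": [0,0,0],"spin": 0},{"fingers": 0.9,"dp": [0,0,0],"spin": 0},{"fingers": 0.9,"dp": [0,0,0],"spin": 0},{"fingers": 0.9,"dp": [0,0,0],"spin": 0},{"fingers": 0.9,"dp": [0,0,0],"spin": 0}]}}

```text
clock: 10.07
ee_pos: [0.5738, 0.1619, 0.0418]
tcp_rot: [2.08, 2.353, 0.003]
ft_force: [0.4, -0.3, 5.3]
width: 0.0509
gripper_force: 63.1
```

{"method": "arm_command", "body": {"rows": [{"fingers": 0.9,"dp": [0,0,0.5],"spin": 0},{"fingers": 0.9,"dp": [0,0,0.9],"spin": 0},{"fingers": 0.9,"dp": [0,0,0.9],"spin": 0},{"fingers": 0.9,"dp": [0,0,0.7],"spin": 0},{"fingers": 0.9,"dp": [-0.13,-0.45,0.2],"spin": -0.1},{"fingers": 0.9,"dp": [-0.25,-0.87,0],"spin": -0.16},{"fingers": 0.9,"dp": [-0.25,-0.87,0],"spin": -0.16},{"fingers": 0.9,"dp": [-0.25,-0.87,0],"spin": -0.16},{"fingers": 0.9,"dp": [-0.25,-0.87,0],"spin": -0.16},{"fingers": 0.9,"dp": [-0.25,-0.87,0],"spin": -0.16},{"fingers": 0.9,"dp": [-0.25,-0.87,0],"spin": -0.16},{"fingers": 0.9,"dp": [-0.25,-0.87,0],"spin": -0.16}]}}

```text
clock: 11.58
ee_pos: [0.495, -0.1016, 0.167]
tcp_rot: [-2.319, -2.115, 0.004]
ft_force: [0.8, -0.7, -2.1]
width: 0.0507
gripper_force: 63.0
```

{"method": "arm_command", "body": {"rows": [{"fingers": 0.9,"dp": [-0.25,-0.87,0],"spin": -0.14},{"fingers": 0.9,"dp": [-0.18,-0.7,0],"spin": 0},{"fingers": 0.9,"dp": [0,0,0],"spin": 0},{"fingers": 0.9,"dp": [0,0,0],"spin": 0}]}}

```text
clock: 12.08
ee_pos: [0.4791, -0.1625, 0.1676]
tcp_rot: [-2.345, -2.088, 0.001]
ft_force: [0.6, 0.6, -2.2]
width: 0.0505
gripper_force: 63.0
```

{"method": "arm_command", "body": {"rows": [{"fingers": 0.9,"dp": [0.02,-0.07,-0.8],"spin": 0},{"fingers": 0.9,"dp": [0,0,-0.9],"spin": 0},{"fingers": 0.9,"dp": [0,0,-0.8],"spin": 0},{"fingers": 0.9,"dp": [0,0,-0.4],"spin": 0},{"fingers": 0.9,"dp": [0,0,-0.15],"spin": 0},{"fingers": 0.9,"dp": [0,0,-0.1],"spin": 0},{"fingers": 0.9,"dp": [0,0,-0.07],"spin": 0},{"fingers": 0.9,"dp": [0,0,0],"spin": 0},{"fingers": 0.9,"dp": [0,0,0],"spin": 0}]}}

```text
clock: 13.2
ee_pos: [0.4815, -0.1658, 0.0402]
tcp_rot: [2.344, 2.09, 0.001]
ft_force: [0.1, 0.5, -2.4]
width: 0.0502
gripper_force: 63.0
```

{"method": "arm_command", "body": {"rows": [{"fingers": 0.9,"dp": [0,0,-0.05],"spin": 0},{"fingers": 0.9,"dp": [0,0,-0.03],"spin": 0},{"fingers": 0.9,"dp": [0,0,0],"spin": 0},{"fingers": 0.9,"dp": [0,0,0],"spin": 0}]}}

```text
clock: 13.7
ee_pos: [0.4815, -0.1658, 0.0378]
tcp_rot: [2.344, 2.09, 0.001]
ft_force: [-1.0, 0.7, 9.2]
width: 0.0501
gripper_force: 64.2
```

{"method": "arm_command", "body": {"rows": [{"fingers": -1,"dp": [0,0,0.02],"spin": 0},{"fingers": -1,"dp": [0,0,0],"spin": 0},{"fingers": -1,"dp": [0,0,0],"spin": 0},{"fingers": -1,"dp": [0,0,0],"spin": 0},{"fingers": -1,"dp": [0,0,0.4],"spin": 0},{"fingers": -1,"dp": [0,0,0.9],"spin": 0},{"fingers": -1,"dp": [0,0,1],"spin": 0},{"fingers": -1,"dp": [0,0,1],"spin": 0},{"fingers": -1,"dp": [0.19,0.94,0.1],"spin": 0.13},{"fingers": -1,"dp": [0.19,0.94,0],"spin": 0.13},{"fingers": -1,"dp": [0.19,0.94,0],"spin": 0.13},{"fingers": -1,"dp": [0.19,0.94,0],"spin": 0.13}]}}

```text
clock: 15.2
ee_pos: [0.5116, -0.014, 0.1733]
tcp_rot: [2.247, 2.195, -0.0]
ft_force: [0.6, 0.2, 0.4]
width: 0.0857
gripper_force: 0.0
```

{"method": "arm_command", "body": {"rows": [{"fingers": -1,"dp": [0.19,0.94,0],"spin": 0.13},{"fingers": -1,"dp": [0.19,0.94,0],"spin": 0.13},{"fingers": -1,"dp": [0.19,0.94,0],"spin": 0.13},{"fingers": -1,"dp": [0.19,0.94,0],"spin": 0.12},{"fingers": -1,"dp": [0.19,0.94,0],"spin": 0.12},{"fingers": -1,"dp": [0.19,0.94,0],"spin": 0.11},{"fingers": -1,"dp": [0.18,0.92,0],"spin": 0.1},{"fingers": -1,"dp": [0,0,0],"spin": 0},{"fingers": -1,"dp": [0,0,0],"spin": 0}]}}

```text
clock: 16.32
ee_pos: [0.5638, 0.2467, 0.1728]
tcp_rot: [-2.08, -2.354, 0.003]
ft_force: [0.1, -0.7, -0.1]
width: 0.0856
gripper_force: 0.0
```

Run:
```python
from h import *
p,w=cloud("side"); save("s3.png",p[110:360,120:460])
p,w=cloud("top")
q=w[180:245,320:430].reshape(-1,3); q=q[(q[:,2]>.094)&(q[:,2]<.112)]
c,r=cv2.minEnclosingCircle(q[:,:2].astype(np.float32)); print("bottle",c,r,q.mean(0),len(q))
e=np.array(c)-[.4753,-.2054]; a=np.deg2rad(-6.6); print(e@[np.cos(a),np.sin(a)],e@[-np.sin(a),np.cos(a)])
```

```text
bottle (0.48164328932762146, -0.16323593258857727) 0.01577741838991642 [ 0.48139931 -0.16292957  0.10288224] 151
0.0014550331009247426 0.042613715853515165
```

View pics/s3.png

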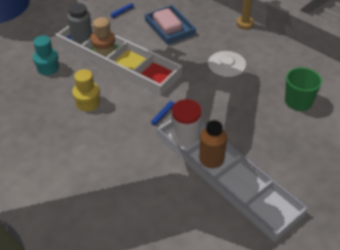

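The side crop shows the jar (186,125) and bottle (212,145) upright in their pockets. Their red and yellow pads are bare, and the brush and canister are still in the rack. Next is the brush.

{"method": "arm_command", "body": {"rows": [{"fingers": -1,"dp": [0.02,0.03,-0.8],"spin": 0},{"fingers": -1,"dp": [0,0,-0.9],"spin": 0},{"fingers": -1,"dp": [0,0,-0.7],"spin": 0},{"fingers": -1,"dp": [0,0,-0.35],"spin": 0},{"fingers": -1,"dp": [0,0,-0.18],"spin": 0},{"fingers": 0.9,"dp": [0,0,0],"spin": 0},{"fingers": 0.9,"dp": [0,0,0],"spin": 0},{"fingers": 0.9,"dp": [0,0,0],"spin": 0},{"fingers": 0.9,"dp": [0,0,0],"spin": 0},{"fingers": 0.9,"dp": [0,0,0],"spin": 0},{"fingers": 0.9,"dp": [0,0,0],"spin": 0},{"fingers": 0.9,"dp": [0,0,0],"spin": 0}]}}

```text
clock: 17.92
ee_pos: [0.5659, 0.2487, 0.0574]
tcp_rot: [2.08, 2.353, 0.003]
ft_force: [-0.8, -0.6, 5.6]
width: 0.0389
gripper_force: 60.2
```

{"method": "arm_command", "body": {"rows": [{"fingers": 0.9,"dp": [0,0,0.5],"spin": 0},{"fingers": 0.9,"dp": [0,0,0.95],"spin": 0},{"fingers": 0.9,"dp": [0,0,0.95],"spin": 0},{"fingers": 0.9,"dp": [0,0,0.8],"spin": 0},{"fingers": 0.9,"dp": [-0.1,-0.45,0.3],"spin": -0.1},{"fingers": 0.9,"dp": [-0.18,-0.9,0],"spin": -0.1},{"fingers": 0.9,"dp": [-0.18,-0.92,0],"spin": -0.1},{"fingers": 0.9,"dp": [-0.18,-0.92,0],"spin": -0.1},{"fingers": 0.9,"dp": [-0.18,-0.92,0],"spin": -0.1},{"fingers": 0.9,"dp": [-0.18,-0.92,0],"spin": -0.1},{"fingers": 0.9,"dp": [-0.18,-0.92,0],"spin": -0.1},{"fingers": 0.9,"dp": [-0.18,-0.92,0],"spin": -0.1}]}}

```text
clock: 19.42
ee_pos: [0.5086, -0.0283, 0.1948]
tcp_rot: [-2.24, -2.2, 0.003]
ft_force: [0.4, -0.2, -1.9]
width: 0.0385
gripper_force: 60.4
```

{"method": "arm_command", "body": {"rows": [{"fingers": 0.9,"dp": [-0.18,-0.92,0],"spin": -0.1},{"fingers": 0.9,"dp": [-0.18,-0.92,0],"spin": -0.1},{"fingers": 0.9,"dp": [-0.18,-0.92,0],"spin": -0.1},{"fingers": 0.9,"dp": [-0.18,-0.92,0],"spin": -0.1},{"fingers": 0.9,"dp": [-0.18,-0.92,0],"spin": -0.1},{"fingers": 0.9,"dp": [-0.15,-0.8,0],"spin": -0.06},{"fingers": 0.9,"dp": [0,0,0],"spin": 0},{"fingers": 0.9,"dp": [0,0,0],"spin": 0}]}}

```text
clock: 20.42
ee_pos: [0.4674, -0.2419, 0.1951]
tcp_rot: [-2.344, -2.087, 0.001]
ft_force: [-0.1, 0.3, -0.9]
width: 0.0388
gripper_force: 60.3
```

{"method": "arm_command", "body": {"rows": [{"fingers": 0.9,"dp": [0.04,-0.07,-0.8],"spin": 0},{"fingers": 0.9,"dp": [0,0,-0.9],"spin": 0},{"fingers": 0.9,"dp": [0,0,-0.9],"spin": 0},{"fingers": 0.9,"dp": [0,0,-0.5],"spin": 0},{"fingers": 0.9,"dp": [0,0,-0.25],"spin": 0},{"fingers": 0.9,"dp": [0,0,-0.1],"spin": 0},{"fingers": 0.9,"dp": [0,0,-0.07],"spin": 0},{"fingers": 0.9,"dp": [0,0,0],"spin": 0},{"fingers": 0.9,"dp": [0,0,0],"spin": 0}]}}

```text
clock: 21.55
ee_pos: [0.4708, -0.2454, 0.0559]
tcp_rot: [2.344, 2.09, 0.001]
ft_force: [-0.3, 0.4, -0.5]
width: 0.0387
gripper_force: 60.5
```

{"method": "arm_command", "body": {"rows": [{"fingers": 0.9,"dp": [0,0,-0.05],"spin": 0},{"fingers": 0.9,"dp": [0,0,-0.02],"spin": 0},{"fingers": 0.9,"dp": [0,0,0],"spin": 0},{"fingers": 0.9,"dp": [0,0,0],"spin": 0}]}}

```text
clock: 22.05
ee_pos: [0.4706, -0.2454, 0.0534]
tcp_rot: [2.344, 2.09, 0.0]
ft_force: [-1.3, 0.7, 5.7]
width: 0.0387
gripper_force: 61.3
```

{"method": "arm_command", "body": {"rows": [{"fingers": -1,"dp": [0,0,0.02],"spin": 0},{"fingers": -1,"dp": [0,0,0],"spin": 0},{"fingers": -1,"dp": [0,0,0],"spin": 0},{"fingers": -1,"dp": [0,0,0],"spin": 0},{"fingers": -1,"dp": [0,0,0.4],"spin": 0},{"fingers": -1,"dp": [0,0,0.9],"spin": 0},{"fingers": -1,"dp": [0,0,0.9],"spin": 0},{"fingers": -1,"dp": [0,0,0.9],"spin": 0},{"fingers": -1,"dp": [0.14,0.94,0.1],"spin": 0.09},{"fingers": -1,"dp": [0.14,0.94,0],"spin": 0.09},{"fingers": -1,"dp": [0.14,0.94,0],"spin": 0.09},{"fingers": -1,"dp": [0.14,0.94,0],"spin": 0.09}]}}

```text
clock: 23.55
ee_pos: [0.4927, -0.0936, 0.1813]
tcp_rot: [-2.278, -2.164, -0.0]
ft_force: [1.0, 0.0, -0.8]
width: 0.0856
gripper_force: 0.0
```

{"method": "arm_command", "body": {"rows": [{"fingers": -1,"dp": [0.14,0.94,0],"spin": 0.09},{"fingers": -1,"dp": [0.14,0.94,0],"spin": 0.09},{"fingers": -1,"dp": [0.14,0.94,0],"spin": 0.09},{"fingers": -1,"dp": [0.14,0.94,0],"spin": 0.09},{"fingers": -1,"dp": [0.14,0.94,0],"spin": 0.09},{"fingers": -1,"dp": [0.14,0.94,0],"spin": 0.09},{"fingers": -1,"dp": [0.14,0.94,0],"spin": 0.09},{"fingers": -1,"dp": [0.14,0.94,0],"spin": 0.09},{"fingers": -1,"dp": [0.14,0.94,0],"spin": 0.09},{"fingers": -1,"dp": [0.14,0.94,0],"spin": 0.09},{"fingers": -1,"dp": [0.16,0.96,0],"spin": 0.1},{"fingers": -1,"dp": [0,0,0],"spin": 0}]}}

```text
clock: 25.05
ee_pos: [0.5554, 0.3224, 0.1808]
tcp_rot: [-2.077, -2.356, -0.001]
ft_force: [-0.8, -0.7, -0.3]
width: 0.0853
gripper_force: 0.0
```

{"method": "arm_command", "body": {"rows": [{"fingers": -1,"dp": [0,0,0],"spin": 0}]}}

```text
clock: 25.18
ee_pos: [0.5547, 0.3192, 0.1808]
tcp_rot: [-2.08, -2.354, 0.003]
ft_force: [1.0, -0.2, -0.5]
width: 0.0853
gripper_force: 0.0
```

{"method": "arm_command", "body": {"rows": [{"fingers": -1,"dp": [0.02,0.04,-0.8],"spin": 0},{"fingers": -1,"dp": [0,0,-0.95],"spin": 0},{"fingers": -1,"dp": [0,0,-0.9],"spin": 0},{"fingers": -1,"dp": [0,0,-0.6],"spin": 0},{"fingers": -1,"dp": [0,0,-0.27],"spin": 0},{"fingers": -1,"dp": [0,0,0],"spin": 0},{"fingers": 0.9,"dp": [0,0,0],"spin": 0},{"fingers": 0.9,"dp": [0,0,0],"spin": 0},{"fingers": 0.9,"dp": [0,0,0],"spin": 0},{"fingers": 0.9,"dp": [0,0,0],"spin": 0},{"fingers": 0.9,"dp": [0,0,0],"spin": 0},{"fingers": 0.9,"dp": [0,0,0],"spin": 0}]}}

```text
clock: 26.68
ee_pos: [0.5571, 0.3218, 0.0423]
tcp_rot: [2.08, 2.353, 0.004]
ft_force: [-0.4, -0.3, 6.2]
width: 0.0546
gripper_force: 64.1
```

{"method": "arm_command", "body": {"rows": [{"fingers": 0.9,"dp": [0,0,0.5],"spin": 0},{"fingers": 0.9,"dp": [0,0,0.95],"spin": 0},{"fingers": 0.9,"dp": [0,0,0.95],"spin": 0},{"fingers": 0.9,"dp": [0,0,0.9],"spin": 0},{"fingers": 0.9,"dp": [-0.08,-0.5,0.3],"spin": -0.08},{"fingers": 0.9,"dp": [-0.14,-0.9,0],"spin": -0.08},{"fingers": 0.9,"dp": [-0.14,-0.92,0],"spin": -0.08},{"fingers": 0.9,"dp": [-0.14,-0.92,0],"spin": -0.08},{"fingers": 0.9,"dp": [-0.14,-0.92,0],"spin": -0.08},{"fingers": 0.9,"dp": [-0.14,-0.92,0],"spin": -0.08},{"fingers": 0.9,"dp": [-0.14,-0.92,0],"spin": -0.08},{"fingers": 0.9,"dp": [-0.14,-0.92,0],"spin": -0.08}]}}

```text
clock: 28.18
ee_pos: [0.5112, 0.0422, 0.1831]
tcp_rot: [-2.209, -2.231, 0.004]
ft_force: [0.1, 0.3, -1.9]
width: 0.0546
gripper_force: 63.9
```

{"method": "arm_command", "body": {"rows": [{"fingers": 0.9,"dp": [-0.14,-0.92,0],"spin": -0.08},{"fingers": 0.9,"dp": [-0.14,-0.92,0],"spin": -0.08},{"fingers": 0.9,"dp": [-0.14,-0.92,0],"spin": -0.08},{"fingers": 0.9,"dp": [-0.14,-0.92,0],"spin": -0.08},{"fingers": 0.9,"dp": [-0.14,-0.92,0],"spin": -0.08},{"fingers": 0.9,"dp": [-0.14,-0.92,0],"spin": -0.08},{"fingers": 0.9,"dp": [-0.14,-0.92,0],"spin": -0.08},{"fingers": 0.9,"dp": [-0.14,-0.92,0],"spin": -0.08},{"fingers": 0.9,"dp": [-0.1,-0.92,0],"spin": -0.08},{"fingers": 0.9,"dp": [-0.08,-0.6,0],"spin": 0},{"fingers": 0.9,"dp": [0,0,0],"spin": 0},{"fingers": 0.9,"dp": [0,0,0],"spin": 0}]}}

```text
clock: 29.68
ee_pos: [0.46, -0.3098, 0.1835]
tcp_rot: [-2.344, -2.087, 0.0]
ft_force: [-0.1, -0.1, -2.5]
width: 0.0548
gripper_force: 63.8
```

{"method": "arm_command", "body": {"rows": [{"fingers": 0.9,"dp": [0,-0.34,0],"spin": 0},{"fingers": 0.9,"dp": [0,0,-0.8],"spin": 0},{"fingers": 0.9,"dp": [0,0,-0.9],"spin": 0},{"fingers": 0.9,"dp": [0,0,-0.9],"spin": 0},{"fingers": 0.9,"dp": [0,0,-0.5],"spin": 0},{"fingers": 0.9,"dp": [0,0,-0.27],"spin": 0},{"fingers": 0.9,"dp": [0,0,-0.13],"spin": 0},{"fingers": 0.9,"dp": [0,0,-0.07],"spin": 0},{"fingers": 0.9,"dp": [0,0,0],"spin": 0},{"fingers": 0.9,"dp": [0,0,0],"spin": 0}]}}

```text
clock: 30.92
ee_pos: [0.462, -0.3247, 0.0424]
tcp_rot: [2.344, 2.09, 0.0]
ft_force: [-0.9, -0.1, -2.0]
width: 0.0546
gripper_force: 63.8
```

{"method": "arm_command", "body": {"rows": [{"fingers": 0.9,"dp": [0,0,-0.06],"spin": 0},{"fingers": 0.9,"dp": [0,0,-0.05],"spin": 0},{"fingers": 0.9,"dp": [0,0,0],"spin": 0},{"fingers": 0.9,"dp": [0,0,0],"spin": 0}]}}

```text
clock: 31.42
ee_pos: [0.4617, -0.3246, 0.0383]
tcp_rot: [2.344, 2.09, 0.0]
ft_force: [-0.7, 0.9, 6.5]
width: 0.0543
gripper_force: 64.5
```

Contact with the floor. I release, go up and back off clear.

{"method": "arm_command", "body": {"rows": [{"fingers": -1,"dp": [0,0,0.02],"spin": 0},{"fingers": -1,"dp": [0,0,0],"spin": 0},{"fingers": -1,"dp": [0,0,0],"spin": 0},{"fingers": -1,"dp": [0,0,0],"spin": 0},{"fingers": -1,"dp": [0,0,0.4],"spin": 0},{"fingers": -1,"dp": [0,0,0.9],"spin": 0},{"fingers": -1,"dp": [0,0,1],"spin": 0},{"fingers": -1,"dp": [0,0,1],"spin": 0},{"fingers": -1,"dp": [0,0,1],"spin": 0},{"fingers": -1,"dp": [0,0,0.5],"spin": 0},{"fingers": -1,"dp": [0,0,0],"spin": 0}]}}

```text
clock: 32.8
ee_pos: [0.4626, -0.3252, 0.2331]
tcp_rot: [2.341, 2.087, 0.001]
ft_force: [-0.6, -0.0, -0.5]
width: 0.0851
gripper_force: 0.0
```

{"method": "arm_command", "body": {"rows": [{"fingers": -1,"dp": [0,1,0],"spin": 0},{"fingers": -1,"dp": [0,1,0],"spin": 0},{"fingers": -1,"dp": [0,1,0],"spin": 0},{"fingers": -1,"dp": [0,1,0],"spin": 0},{"fingers": -1,"dp": [0,1,0],"spin": 0},{"fingers": -1,"dp": [0,1,0],"spin": 0},{"fingers": -1,"dp": [0,1,0],"spin": 0},{"fingers": -1,"dp": [0,1,0],"spin": 0},{"fingers": -1,"dp": [0,1,0],"spin": 0},{"fingers": -1,"dp": [0,1,0],"spin": 0},{"fingers": -1,"dp": [0,0,0],"spin": 0},{"fingers": -1,"dp": [0,0,0],"spin": 0}]}}

```text
clock: 34.3
ee_pos: [0.4609, 0.0753, 0.2294]
tcp_rot: [-2.344, -2.091, 0.003]
ft_force: [-0.0, 0.9, -0.1]
width: 0.0853
gripper_force: 0.0
```

Run:
```python
from h import *
p,w=cloud("top"); save("t4.png",cv2.resize(p[140:260,110:440],None,fx=2.4,fy=2.4))
a=np.deg2rad(-6.6); e=w[...,:2]-np.array([.4753,-.2054])
X=e@[np.cos(a),np.sin(a)]; Y=e@[-np.sin(a),np.cos(a)]; Z=w[...,2]
for n,y,h in(("can",-.12,.099),("brush",-.04,.09),("bottle",.04,.103),("jar",.12,.087)):
    m=(abs(Y-y)<.04)&(abs(X)<.05)&(abs(Z-h)<.007)
    print(n,cv2.minEnclosingCircle(np.stack([X[m],Y[m]],-1).astype(np.float32)),Z[m].mean(),m.sum())
```

```text
can ((-8.472691115457565e-05, -0.11898238211870193), 0.021907644346356392) 0.09902734284453626 282
brush ((-0.0016386299394071102, -0.040875326842069626), 0.02033582329750061) 0.08952331508140728 226
bottle ((0.001751191564835608, 0.04232155159115791), 0.015881355851888657) 0.10284410797407756 148
jar ((0.0022040861658751965, 0.11990281939506531), 0.029519086703658104) 0.08696895022427897 487
```

View pics/t4.png

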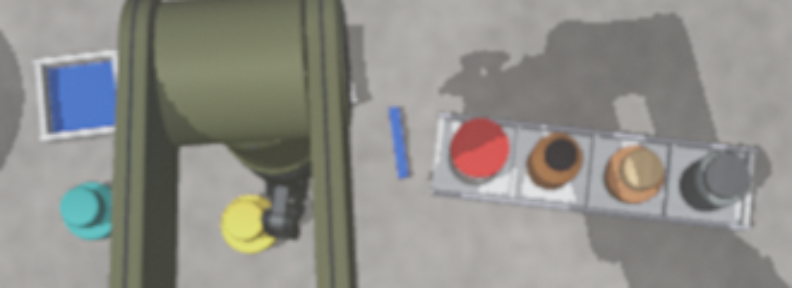

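The picture shows the jar (480,148), bottle (557,158), brush (638,172) and canister (715,180) upright in the tray in reverse order. Each is within 3 mm of its pocket centre at the right height, and the arm is clear.

```bash
python3 -c "
from plant import *
print(sign_off())"
```

```text
the job is handed in; nothing more can be done
None
```

The job is handed in: jar, bottle, brush and canister stand upright in the tray in reverse order, each measured within 3 mm of its pocket centre, in about 34 s with nothing tipped or dropped; the hand-in returned no verdict.

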